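Find the rocking corner of a jig plate and press its shim flat

TASK

One corner of the aluminium jig plate rocks. Press down on the plate's corners one after another until you find the one that gives way, then press the raised brass shim tab at that corner down flat so that the plate stands firm, and leave the other three tabs up. Press with the fingertips only: do not grip, lift or shift the plate, and leave the jig on it and the other things around it where they are.

Things in the scene. Friction and masses are not known exactly. Their poses are not given: they have to be found in the camera images.
- plate: aluminium plate, 12 mm thick, loose on four feet over a dark slab. 190 x 112 mm with a lug at each corner (44 mm along x, out to y = 119 mm). Origin: centre of underside, 44 mm above the bench; x away from the robot, y left. Two steel strips stand 6 mm proud. 3 to 4 N down on the one rocking lug dips it 4 mm to a stop, and it springs back; the other three are firm
- corner_front_left (a point): point on top of the plate's front left lug, where to press to test it; nominally 56 mm above the bench, lug top 44 x 66 mm around it, the foot is underneath
- corner_front_right (a point): point on top of the plate's front right lug, where to press to test it; nominally 56 mm above the bench, lug top 44 x 66 mm around it, the foot is underneath
- corner_rear_left (a point): point on top of the plate's rear left lug, where to press to test it; nominally 56 mm above the bench, lug top 44 x 66 mm around it, the foot is underneath
- corner_rear_right (a point): point on top of the plate's rear right lug, where to press to test it; nominally 56 mm above the bench, lug top 44 x 66 mm around it, the foot is underneath
- tab_front_left (a point): press point on the raised brass shim tab of the front left corner, 54 mm above the bench; does not follow the tab. Tab 30 mm wide, sloping 40 degrees up from under the lug toward plate -x; hinge along y, 38 mm to +x of this point, 20 mm above the bench. 3 to 4 N straight down here turns it level (top then 22 mm above the bench, stop); it stays and props the lug
- tab_front_right (a point): press point on the raised brass shim tab of the front right corner, 54 mm above the bench; does not follow the tab. Tab 30 mm wide, sloping 40 degrees up from under the lug toward plate -x; hinge along y, 38 mm to +x of this point, 20 mm above the bench. 3 to 4 N straight down here turns it level (top then 22 mm above the bench, stop); it stays and props the lug
- tab_rear_left (a point): press point on the raised brass shim tab of the rear left corner, 54 mm above the bench; does not follow the tab. Tab 30 mm wide, sloping 40 degrees up from under the lug toward plate -x; hinge along y, 38 mm to +x of this point, 20 mm above the bench. 3 to 4 N straight down here turns it level (top then 22 mm above the bench, stop); it stays and props the lug
- tab_rear_right (a point): press point on the raised brass shim tab of the rear right corner, 54 mm above the bench; does not follow the tab. Tab 30 mm wide, sloping 40 degrees up from under the lug toward plate -x; hinge along y, 38 mm to +x of this point, 20 mm above the bench. 3 to 4 N straight down here turns it level (top then 22 mm above the bench, stop); it stays and props the lug
- shim_1 (a joint): angle of one of the four shim tabs, rad: 0 to 0.05 raised (start), 0.70 flat. One of the three at firm corners; which corner changes
- shim_2 (a joint): angle of one of the four shim tabs, rad: 0 to 0.05 raised (start), 0.70 flat. This one always belongs to the corner that rocks; which corner that is changes
- shim_3 (a joint): angle of one of the four shim tabs, rad: 0 to 0.05 raised (start), 0.70 flat. One of the three at firm corners; which corner changes
- shim_4 (a joint): angle of one of the four shim tabs, rad: 0 to 0.05 raised (start), 0.70 flat. One of the three at firm corners; which corner changes
- steel_jig: small bending jig of polished steel with clamp bar, 65x116x10 mm, lying loose on the middle of the plate; bystander. Origin at the centre of its underside
- jar_orange: orange jar with black cap, 46x46x62 mm, standing; bystander. Origin at the centre of its underside
- jar_blue: blue jar with white cap, 40x40x54 mm, standing; bystander. Origin at the centre of its underside

How it is judged (in metres and radians):
On the way, in this order (a step that is already met when the one before it is completed fails the run):
1. the corner that rocks is pressed down (dips by more than 2 mm) while its shim is still up (height (world z) of any of corner_front_left, corner_front_right, corner_rear_left, corner_rear_right below 0.054 m and value of joint shim_2 below 0.3 rad and contact force between the fingers and plate above 1 N), for 0.1 s.
2. the shim tab at that corner is pressed flat (value of joint shim_2 above 0.58 rad), for 0.2 s.
At the end, for the whole second after the job is handed in: the shim tab at the rocking corner is flat (0.58 rad or more of 0.70), the other three tabs are up (under 0.15 rad), and the plate rests level on its feet (each corner within 2 mm of its height) within 12 mm of where it stood (value of joint shim_2 above 0.58 rad and value of joint each of shim_1, shim_3, shim_4 below 0.15 rad and height (world z) of corner_front_left between 0.054 and 0.058 m and height (world z) of corner_front_right between 0.054 and 0.058 m and height (world z) of corner_rear_left between 0.054 and 0.058 m and height (world z) of corner_rear_right between 0.054 and 0.058 m and distance of plate from where it was at the start of the episode below 0.012 m and linear speed of plate below 0.02 m/s); the robot touches nothing.
It fails at once if the plate is lifted or shoved (by more than 15 mm) (distance of plate from where it was at the start of the episode above 0.015 m).
It fails at once if the shim of a firm corner is pressed down (over 0.3 rad) (value of joint any of shim_1, shim_3, shim_4 above 0.3 rad).
It fails at once if the jig on the plate or a jar is moved by more than 25 mm (distance of any of steel_jig, jar_orange, jar_blue from where it was at the start of the episode above 0.025 m).
It fails at once if a jar is tipped (angle between any of jar_orange, jar_blue's own z axis and vertical above 0.5 rad).
It also fails if it takes over 48 s, if anything falls off the work surface, if the arm or the gripper's body presses on something with over 40 N, if the wrist force passes 120 N, or if a joint passes its speed limit or range.

ROBOT

A 7-joint arm with a two-finger parallel gripper is mounted at the origin on a cart in front of the work surface, level with it; the furniture and walls round the work are solid. World frame = base frame: x ahead of the robot, y to its left, z up, the work surface at z = 0. Lengths are in m, angles in degrees, forces in N, time in s.
With the tool pointing down it reaches from about 0.425 to 0.875 m from the base axis. Payload 4.7 kg.
Tool frame: the origin (TCP) lies at the very end of the fingers, on their centre line; the grasp point (between the pads) lies 19 mm behind it; z points along the fingers, y is the direction in which the jaws open and shut (so a half turn about z gives the same grasp; the last joint's range is limited). The gripper opens to 87 mm and grips with 3 to 60 N. Pads are 19 mm wide; open, the fingers measure 117 mm over their backs; the gripper's body (75 mm by 190 mm) begins 51 mm behind the grasp point.
Start: joints at [-71.614, 18.392, -4.016, 83.108, 1.295, 78.541, -3.26], TCP at [0.196, 0.62, 0.223] pointing down, gripper open.
Joint ranges: [-163.93, 163.93], [-17.29, 119.83], [-79.2, 71.16], [3.27, 140.29], [-89.18, 269.18], [5.43, 117.66], [-154.24, 154.24]. Speed limits (degrees/s): [147.25, 147.25, 180, 180, 180, 180, 180].

INTERFACE

Orientations are given as [roll, pitch, yaw] about the fixed x, y, z axes, in that order (R = Rz(yaw) Ry(pitch) Rx(roll)).
In Python, from cell import env gives the robot as it stands.
- The arm moves only by the tool servo_tool, never from a script. Its argument "increments" is a list that holds one entry, the list of rows, each a list of 7 numbers: the shift along the tool's x, y, z in m, then the turn, a rotation vector about the tool's x, y, z in degrees, then the opening, from -1 (shut) to 1 (fully open). In form: [[[dx, dy, dz, rx, ry, rz, fingers], ...]]. A call has 1 to 20 rows; each row is the pose to reach, as a shift and turn from the pose commanded when the call began, along the tool's axes at that moment; what a row does not reach only later rows make up. A row lasts 1/10 s, in which the tool goes at most 50 mm and 8.59 degrees, less where a joint would pass 70% of its speed; a pose out of reach is approached as far as the arm can. A call with a gripper value outside its range is refused whole. The fingers move at their own pace and stop on an object; "squeeze" is the grip in N (left out, the last holds). Time passes only in rows, so rows that repeat a pose let the fingers close. It gives the time, the measured TCP pose, the force and the opening at its end, in the units of the state.
- env.get_obs(): the state, without advancing time (a new reading comes with each control period).
- env.read_camera(name): name is "side" or "top" or "wrist"; returns a dict with "frame" (420x560x3 uint8, blue, green, red), "intrinsics" (3x3 intrinsics, pixels), "rvec" (rotation vector, rad) and "tvec" (3), from world to camera coordinates, as OpenCV has them. Camera axes: x right, y down, z forward; pixel columns grow to the right and rows downward; lengths in m; the calibration is good to about 2 mm. A picture is of the moment at which its call begins. There is no depth.
- env.sign_off(): hands the job in, once; it reports no verdict.
The state is a dict: "time_s": time; "qpos": joint angles; "joint_velocities": joint speeds; "effort": joint torques, N m; "tool_pos": TCP position; "tool_rot": TCP orientation; "force": force on the tool from outside, world axes, zero at the start; "wrist_torque": the same for the moment, N m; "grip_width": finger opening in m.
Only numpy, scipy, OpenCV 4.12 (cv2) and the standard library are available. Lean on these libraries where they do the work, as an engineer would, in place of code of your own. Each camera call takes 0.05 s, during which the arm holds its last target.

## Working session

There is one attempt and no reset: what is moved stays moved. The work goes in short steps, Python scripts to look and compute and a tool call to move; the robot and the scene stay as the last step left them, time stands still between calls to the robot, and variables do not carry over. Pictures are saved under pics/ and viewed, and the job is handed in when it is done.

Besides the shell and the picture viewer there is one more tool, called after "Request:" as name([rows], argument=value, ...), one row to a line, values as JSON. servo_tool: Moves the arm, as the interface text tells. Its arguments: {"type":"object","properties":{"increments":{"type":"array","items":{"type":"array","items":{"type":"array","items":{"type":"number"}}}},"squeeze":{"type":"number"}},"required":["increments"]}

```bash
mkdir -p pics; ls; python3 - <<'E'
from cell import env
import cv2,pickle
o=env.get_obs();print({k:o[k] for k in('time_s','tool_pos','tool_rot','force','grip_width')})
d={}
for n in('top','side'):
    c=env.read_camera(n);d[n]=c;cv2.imwrite(f'pics/{n}0.png',c['frame'])
pickle.dump(d,open('cams0.pkl','wb'))
E
```

```text
pics
{'time_s': 0.0, 'tool_pos': array([0.19619855, 0.6191157 , 0.22148181]), 'tool_rot': array([-1.79893226e+02,  6.72666333e-03,  1.62424805e+02]), 'force': array([-0.56855118, -1.0714302 , -0.93344951]), 'grip_width': 0.08680238787830478}
```

View pics/top0.png

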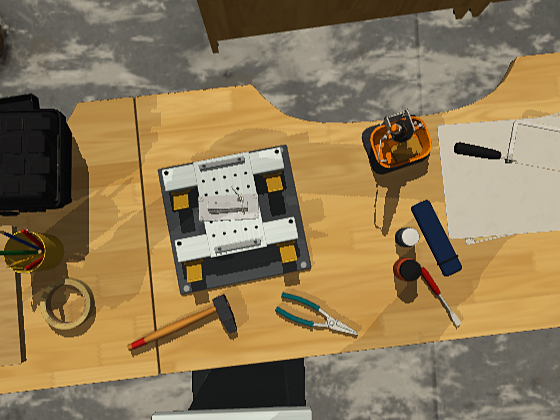

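View pics/side0.png

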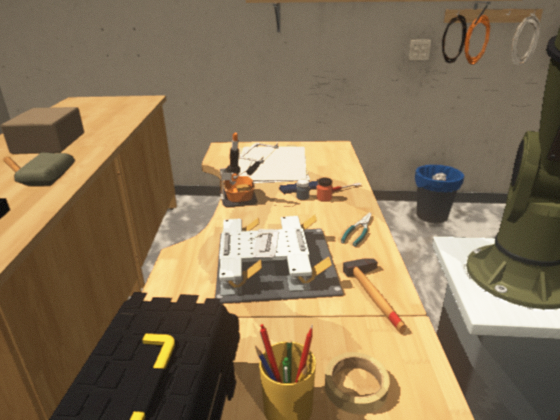

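The top view shows the plate at about px (225,205), its lugs at about (180,177), (270,160), (195,245) and (285,228), and four brass tabs. I'll enlarge it and compute positions.

```bash
cat > h.py <<'E'
import cv2,numpy as np
def ray(c,uv,z):
    R=cv2.Rodrigues(np.array(c['rvec'],float))[0];t=np.array(c['tvec'],float).ravel()
    d=R.T@np.linalg.inv(c['intrinsics'])@np.array([uv[0],uv[1],1.]);o=-R.T@t
    return o+d*(z-o[2])/d[2]
def proj(c,P):
    return cv2.projectPoints(np.array(P,float).reshape(-1,1,3),np.array(c['rvec'],float),np.array(c['tvec'],float),np.array(c['intrinsics'],float),None)[0].reshape(-1,2)
E
python3 - <<'E'
import pickle,cv2,numpy as np
from h import *
d=pickle.load(open('cams0.pkl','rb'));c=d['top'];f=c['frame']
x0,y0=150,135
cv2.imwrite('pics/topz.png',cv2.resize(f[y0:y0+160,x0:x0+170],None,fx=4,fy=4,interpolation=cv2.INTER_CUBIC)[:600])
s=d['side']['frame'];cv2.imwrite('pics/sidez.png',cv2.resize(s[205:305,205:350],None,fx=5,fy=5,interpolation=cv2.INTER_CUBIC))
hsv=cv2.cvtColor(f,cv2.COLOR_BGR2HSV)
w=((hsv[...,1]<40)&(hsv[...,2]>150)).astype(np.uint8);w[:, :150]=0;w[:,320:]=0;w[:135]=0;w[300:]=0
n,l,st,ce=cv2.connectedComponentsWithStats(w)
for i in range(1,n):
    if st[i,4]>100: print('white',st[i],ce[i])
b=cv2.inRange(hsv,(14,150,80),(30,255,255));b[:, :160]=0;b[:,310:]=0;b[:145]=0;b[290:]=0
n,l,st,ce=cv2.connectedComponentsWithStats(b)
for i in range(1,n):
    if st[i,4]>60:
        r=cv2.minAreaRect(np.argwhere(l==i)[:,::-1].astype(np.float32));print('brass',st[i],ce[i],r,ray(c,ce[i],.048))
print(ray(c,(225,205),.056))
E
```

```text
white [ 162  147  136  115 7334] [229.30338151 204.79710935]
brass [188 145  24   9  86] [198.8255814  148.79069767] ((199.54139709472656, 148.5034637451172), (23.584918975830078, 7.058866500854492), 4.763641834259033) [0.67279184 0.04890308 0.048     ]
brass [160 145 115  23 450] [213.30222222 154.58888889] ((216.12191772460938, 151.52963256835938), (10.162933349609375, 116.1027603149414), 78.88695526123047) [0.66047454 0.02057433 0.048     ]
brass [290 156  20  16 220] [299.76818182 163.19545455] ((300.1999816894531, 163.89999389648438), (13.152186393737793, 19.657569885253906), 81.8698959350586) [ 0.63891861 -0.14982008  0.048     ]
brass [266 176  17  16 210] [273.97619048 183.72380952] ((273.9422912597656, 183.7115478515625), (13.924245834350586, 14.904827117919922), 78.69007110595703) [ 0.5993461  -0.09766887  0.048     ]
brass [160 186   8  44 179] [162.29050279 212.65363128] ((163.5, 207.5), (43.0, 7.0), 90.0) [0.54817008 0.12206854 0.048     ]
brass [296 191  14  65 267] [305.08614232 222.58801498] ((306.7308044433594, 222.15382385253906), (65.30667114257812, 8.8252258300781
[... 305 characters left out ...]
70492] ((287.98077392578125, 253.40383911132812), (16.081523895263672, 15.100942611694336), 78.69007110595703) [ 0.46156391 -0.12103425  0.048     ]
brass [160 247  17  32 320] [166.81875  260.084375] ((166.6899871826172, 263.3299865722656), (31.678386688232422, 15.132086753845215), 81.8698959350586) [0.45561987 0.11425765 0.048     ]
brass [186 264  17  19 256] [193.84375   272.8828125] ((193.9103546142578, 272.9241638183594), (17.273462295532227, 15.280369758605957), 85.2363510131836) [0.42939296 0.06236588 0.048     ]
brass [ 210  269  100   21 1033] [273.94578896 282.84123911] ((259.5, 279.0), (20.0, 99.0), 90.0) [ 0.40558451 -0.09231577  0.048     ]
[ 0.55913137 -0.0012195   0.056     ]
```

```bash
sleep 0
```

```text
(no output)
```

View pics/topz.png

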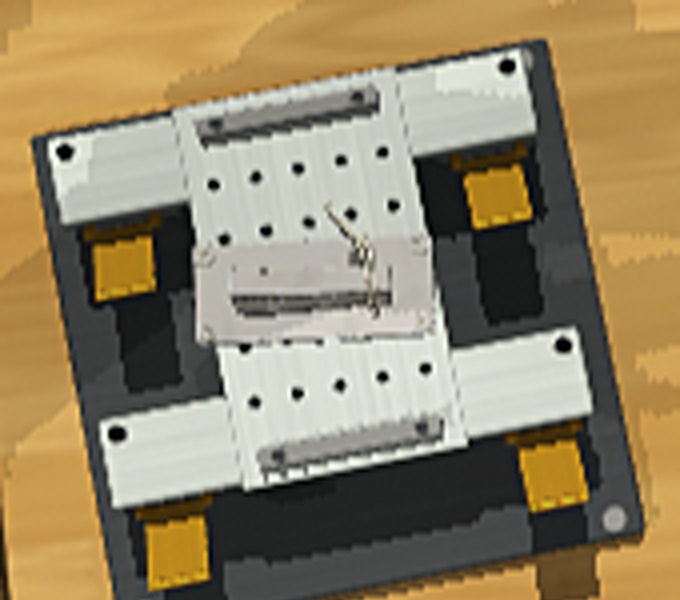

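View pics/sidez.png

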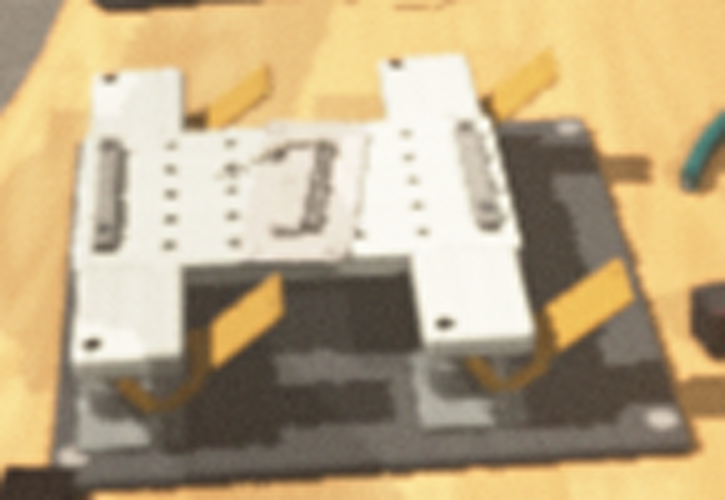

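```bash
python3 - <<'E'
import pickle,cv2,numpy as np
from h import *
d=pickle.load(open('cams0.pkl','rb'));c=d['top']
px=np.array([(47,140),(62,222),(527,47),(537,133),(100,422),(113,507),(578,327),(590,410)])/4+[150-.4,135-.4]
W=np.array([ray(c,p,.056)[:2] for p in px])
L=np.array([(95,119),(51,119),(95,-119),(51,-119),(-51,119),(-95,119),(-51,-119),(-95,-119)])/1000
lm,wm=L.mean(0),W.mean(0)
U,S,Vt=np.linalg.svd((W-wm).T@(L-lm));R=U@Vt
sc=S.sum()/((L-lm)**2).sum()
print('yaw',np.degrees(np.arctan2(R[1,0],R[0,0])),'scale',sc,'c',wm)
print((W-wm-(L-lm)@R.T)*1000)
T=lambda p:wm+R@np.array(p)
for n,p in dict(FL=(-73,87.5),FR=(-73,-87.5),RL=(73,87.5),RR=(73,-87.5)).items(): print(n,T(np.array(p)/1000))
for uv in [(273.97,183.7),(180.5,201.56),(287.9,253.5),(193.8,272.9)]:
    w=ray(c,uv,.048)[:2];print('tab centroid plate mm',(R.T@(w-wm))*1000,w)
# side view check
s=d['side'];P=[list(T(l))+[.056] for l in L];print(proj(s,P).round(1))
for uv in [(205+95/5,205+345/5)]: print(ray(s,uv,.056))
# tab tip edges zoomed
for n,a in dict(RR=((482,228),(533,218),(465,170),(523,163)),RL=((97,300),(155,290),(92,243),(152,235)),FR=((530,512),(588,500),(518,448),(575,440)),FL=((150,588),(208,578),(147,520),(210,515))).items():
    for q,z in zip(a,(.060,.060,.035,.035)):
        w=ray(c,np.array(q)/4+[149.6,134.6],z)[:2];print(n,((R.T@(w-wm))*1000).round(1))
E
```

```text
yaw 9.452493092081342 scale 0.9819768442317429 c [ 0.56210491 -0.01025048]
[[-4.38867258 -1.33900664]
 [-1.46115955 -0.97587079]
 [-3.35272106 -2.13659586]
 [-2.7931968   1.40148919]
 [ 1.43766846 -1.47046327]
 [ 3.78779906  0.01321454]
 [ 1.94675109  0.9398016 ]
 [ 4.82353138  3.56743123]]
FL [0.47572599 0.06407268]
FR [ 0.5044662  -0.10855119]
RL [0.61974362 0.08805023]
RR [ 0.64848383 -0.08457364]
tab centroid plate mm [ 22.42755969 -92.34460312] [ 0.59939369 -0.09765797]
tab centroid plate mm [22.65554496 94.1454453 ] [0.56899136 0.08633738]
tab centroid plate mm [-117.40194725  -92.8070747 ] [ 0.46153872 -0.12107833]
tab centroid plate mm [-119.00045649   93.51452379] [0.42936236 0.0624509 ]
[[217.8 275.7]
 [240.3 274.5]
 [223.1 218.3]
 [241.1 217.4]
 [291.8 271.6]
 [313.7 270.3]
 [282.3 215.5]
 [299.9 214.7]]
[0.62536857 0.11617356 0.056     ]
RR [  7.1 -81.7]
RR [   7.2 -107. ]
RR [ 40.2 -79.3]
RR [  38.2 -108.4]
RL [  8.2 107.7]
RL [ 7.6 79.4]
RL [ 39.5 109.3]
RL [37.7 79.4]
FR [-132.3  -78.2]
FR [-132.1 -106.7]
FR [-100.8  -78.7]
FR [-102.4 -107.1]
FL [-132.7  107.2]
FL [-133.4   79.2]
FL [-100.3  106.9]
FL [-103.9   76.2]
```

```bash
python3 - <<'E'
import pickle,cv2,numpy as np
from h import *
d=pickle.load(open('cams0.pkl','rb'));t=d['top'];s=d['side']
def P(c): return np.array(c['intrinsics'])@np.c_[cv2.Rodrigues(np.array(c['rvec'],float))[0],np.array(c['tvec'],float).ravel()]
a=np.radians(9.45);R=np.array([[np.cos(a),-np.sin(a)],[np.sin(a),np.cos(a)]]);wm=np.array([.5621,-.01025])
for n,p,q in [('FLnear',(150,588),(635,298)),('FLfar',(208,578),(624,258)),('RLnear',(97,300),(285,310)),('RLfar',(155,290),(280,275)),('lugRLout',(62,222),(182,358)),('lugFLfrontout',(113,507),(533,345)),('lugFLrearout',(100,422),(425,350)),('lugRLrear',(47,140),(72,362)),('holeRL',(65,152),(92,343)),('holeFL',(118,433),(444,322)),('holeRR',(507,66),(108,78)),('holeFR',(564,346),(396,63))]:
    u=np.array(p)/4+[149.6,134.6];v=np.array(q)/5+[204.6,204.6]
    X=cv2.triangulatePoints(P(t),P(s),u.reshape(2,1),v.reshape(2,1)).ravel();X=X[:3]/X[3]
    print(n,X.round(4),((R.T@(X[:2]-wm))*1000).round(1),(proj(t,X)[0]-u).round(1),(proj(s,X)[0]-v).round(1))
E
```

```text
FLnear [0.4135 0.0737 0.0601] [-132.8  107.2] [0.  0.1] [-0.1  0. ]
FLfar [0.4175 0.0458 0.0609] [-133.4   79.1] [0. 0.] [-0.  0.]
RLnear [0.5524 0.0967 0.0636] [  8. 107.] [-0.  -0.1] [0.2 0. ]
RLfar [0.5572 0.0691 0.0615] [ 8.2 79.1] [-0.  -0.4] [0.6 0. ]
lugRLout [0.5919 0.1154 0.0518] [ 50. 119.] [0. 0.] [-0. -0.]
lugFLfrontout [0.453  0.0928 0.0488] [-90.7 119.6] [-0.  -0.2] [0.4 0. ]
lugFLrearout [0.495  0.0987 0.0484] [-48.3 118.5] [-0.  -0.5] [0.8 0. ]
lugRLrear [0.6332 0.1222 0.0526] [ 91.9 119. ] [-0.1 -0.4] [0.6 0.1]
holeRL [0.6267 0.113  0.0553] [ 84.  110.9] [-0.1 -0.4] [0.7 0.1]
holeFL [0.4887 0.0888 0.0553] [-56.1 109.8] [-0.  -0.3] [0.5 0. ]
holeRR [ 0.6641 -0.1039  0.0552] [  85.3 -109.2] [-0.1 -0.6] [0.8 0.1]
holeFR [ 0.5253 -0.1279  0.0556] [ -55.6 -110. ] [-0.  -0.5] [0.7 0. ]
```

The plate sits at (0.562,-0.010) with yaw 9.45°. Lug centres are at plate (±70, ±87) mm. Tab press points are at plate x ≈ 16 (rear) and -125 (front), y ≈ ±93. I'll raise the arm, shut the fingers and align the tool with the plate axes.

Request:
servo_tool([
  [[0, 0, -0.04, 0, 0, -7, -1], [0, 0, -0.08, 0, 0, -14, -1], [0, 0, -0.11, 0, 0, -21, -1], [0, 0, -0.11, 0, 0, -27, -1], [0, 0, -0.11, 0, 0, -27, -1], [0, 0, -0.11, 0, 0, -27, -1]],
])

```text
time_s: 0.7
tool_pos: [0.1963, 0.6192, 0.3313]
tool_rot: [-179.9, -0.0, -170.7]
force: [0.2, -0.2, -0.7]
grip_width: 0.0469
```

```bash
cat > m.py <<'E'
from cell import env
import numpy as np
from scipy.spatial.transform import Rotation as Ro
def plate(p):
    a=np.radians(9.45);R=np.array([[np.cos(a),-np.sin(a)],[np.sin(a),np.cos(a)]]);return R@np.array(p)/1000+[.5621,-.01025]
def show(pts):
    o=env.get_obs();R=Ro.from_euler('xyz',o['tool_rot'],degrees=True)
    print(o['time_s'],o['tool_pos'].round(4),o['tool_rot'].round(2),o['force'].round(2),o['grip_width'])
    for n,p,z in pts: print(n,R.inv().apply(np.r_[plate(p),z]-o['tool_pos']).round(4))
E
python3 -c "
from m import *
show([('RL',(70,87),.12),('FL',(-70,87),.12),('RR',(70,-87),.12),('FR',(-70,-87),.12)])"
```

```text
0.7 [0.1963 0.6192 0.3313] [-1.7989e+02 -5.0000e-02 -1.7072e+02] [ 0.23 -0.17 -0.72] 0.04688040814310083
RL [-0.3295 -0.5926  0.2121]
FL [-0.1895 -0.593   0.2122]
RR [-0.33   -0.7666  0.2124]
FR [-0.19   -0.767   0.2126]
```

Request:
servo_tool([
  [[-0.02, -0.04, 0, 0, 0, 0, -1], [-0.04, -0.08, 0, 0, 0, 0, -1], [-0.06, -0.12, 0, 0, 0, 0, -1], [-0.08, -0.16, 0, 0, 0, 0, -1], [-0.1, -0.2, 0, 0, 0, 0, -1], [-0.12, -0.24, 0, 0, 0, 0, -1], [-0.14, -0.28, 0, 0, 0, 0, -1], [-0.16, -0.32, 0, 0, 0, 0, -1], [-0.185, -0.36, 0, 0, 0, 0, -1], [-0.21, -0.4, 0, 0, 0, 0, -1], [-0.235, -0.44, 0, 0, 0, 0, -1], [-0.26, -0.48, 0, 0, 0, 0, -1], [-0.285, -0.52, 0, 0, 0, 0, -1], [-0.31, -0.56, 0.03, 0, 0, 0, -1], [-0.3295, -0.5926, 0.07, 0, 0, 0, -1], [-0.3295, -0.5926, 0.11, 0, 0, 0, -1], [-0.3295, -0.5926, 0.15, 0, 0, 0, -1], [-0.3295, -0.5926, 0.19, 0, 0, 0, -1], [-0.3295, -0.5926, 0.2121, 0, 0, 0, -1], [-0.3295, -0.5926, 0.2121, 0, 0, 0, -1]],
])

```text
time_s: 2.7
tool_pos: [0.6145, 0.0884, 0.115]
tool_rot: [-180.0, -0.6, -170.7]
force: [-0.7, 0.5, -0.8]
grip_width: 0.0007
```

```bash
python3 -c "
from m import *
import cv2
show([('RL',(70,87),.056)])
c=env.read_camera('side');cv2.imwrite('pics/s1.png',cv2.resize(c['frame'][120:320,170:400],None,fx=3,fy=3))
show([('RL',(70,87),.056)])
c=env.read_camera('wrist');cv2.imwrite('pics/w1.png',c['frame'])"
```

```text
2.7 [0.6145 0.0884 0.115 ] [-179.95   -0.58 -170.69] [-0.66  0.46 -0.79] 0.0006750686069363302
RL [-0.0028 -0.0016  0.059 ]
2.75 [0.6164 0.0886 0.118 ] [-179.97   -0.31 -170.67] [0.82 0.31 0.03] 0.0003750741753614814
RL [-0.0005 -0.0016  0.062 ]
```

View pics/s1.png

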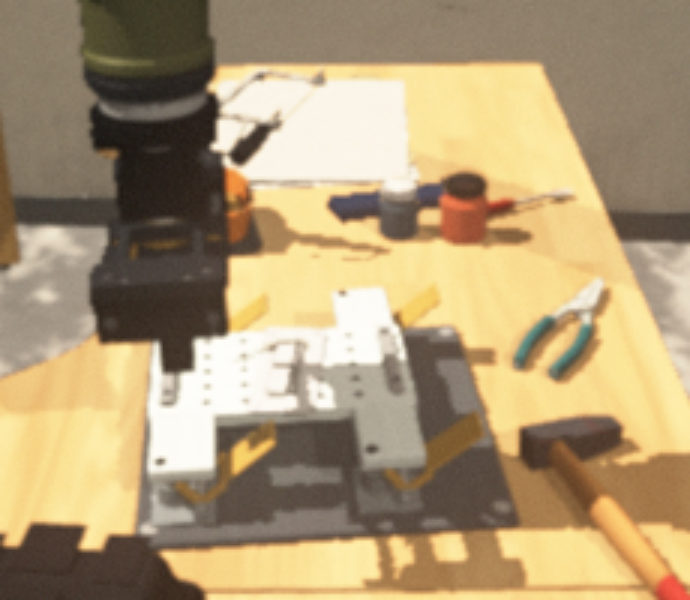

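View pics/w1.png

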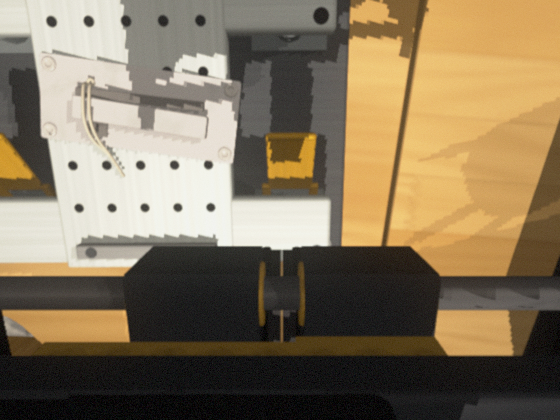

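The side view shows the shut fingers above the rear left lug, and the wrist view shows the plate and jig clear of them. Now I'll press RL gently.

Request:
servo_tool([
  [[0, 0, 0.03, 0, 0, 0, -1], [0, 0, 0.05, 0, 0, 0, -1], [0, 0, 0.058, 0, 0, 0, -1], [0, 0, 0.06, 0, 0, 0, -1], [0, 0, 0.062, 0, 0, 0, -1], [0, 0, 0.064, 0, 0, 0, -1], [0, 0, 0.066, 0, 0, 0, -1], [0, 0, 0.066, 0, 0, 0, -1], [0, 0, 0.066, 0, 0, 0, -1]],
])

```text
time_s: 3.7
tool_pos: [0.6194, 0.0892, 0.0555]
tool_rot: [180.0, 0.1, -170.6]
force: [0.5, 0.4, 3.4]
grip_width: 0.0
```

Request:
servo_tool([
  [[0, 0, 0.002, 0, 0, 0, -1], [0, 0, 0.004, 0, 0, 0, -1], [0, 0, 0.005, 0, 0, 0, -1], [0, 0, 0.005, 0, 0, 0, -1]],
])

```text
time_s: 4.1
tool_pos: [0.6197, 0.0894, 0.0526]
tool_rot: [179.9, 0.2, -170.6]
force: [-3.9, 0.2, 16.1]
grip_width: 0.0006
```

```bash
python3 -c "
from m import *
import cv2,pickle,numpy as np
show([])
c=env.read_camera('side')
pickle.dump(c,open('s2.pkl','wb'))
a=pickle.load(open('cams0.pkl','rb'))['side']['frame'][205:305,205:350];b=c['frame'][205:305,205:350]
cv2.imwrite('pics/s2.png',np.vstack([cv2.resize(x,None,fx=4,fy=3,interpolation=cv2.INTER_CUBIC) for x in (a,b)]))"
```

```text
4.1 [0.6197 0.0894 0.0526] [ 1.7994e+02  1.6000e-01 -1.7058e+02] [-3.89  0.2  16.15] 0.0006170594660769502
```

View pics/s2.png

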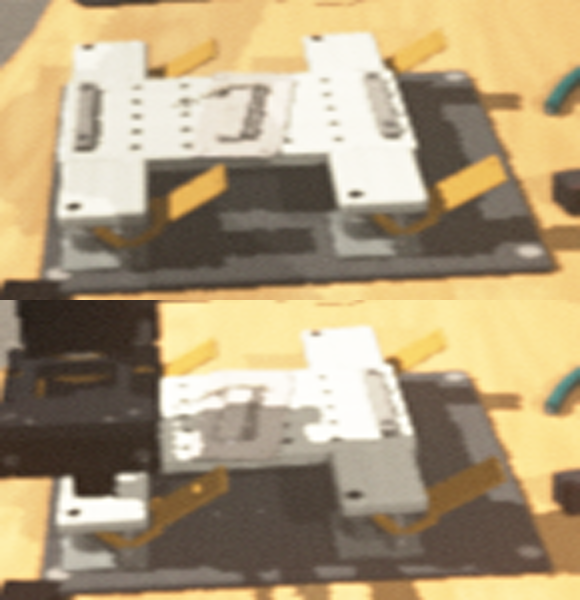

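The picture suggests RL dips: its hole moved about 1.5 px down while FL stayed put. For comparison I'll press FL with the same command.

Request:
servo_tool([
  [[0, 0, -0.02, 0, 0, 0, -1], [0, 0, -0.05, 0, 0, 0, -1], [0.04, 0, -0.05, 0, 0, 0, -1], [0.08, 0, -0.05, 0, 0, 0, -1], [0.12, 0, -0.05, 0, 0, 0, -1], [0.14, 0, -0.05, 0, 0, 0, -1], [0.14, 0, -0.04, 0, 0, 0, -1], [0.14, 0, -0.02, 0, 0, 0, -1], [0.14, 0, -0.01, 0, 0, 0, -1], [0.14, 0, -0.007, 0, 0, 0, -1], [0.14, 0, -0.005, 0, 0, 0, -1], [0.14, 0, -0.005, 0, 0, 0, -1], [0.14, 0, -0.002, 0, 0, 0, -1], [0.14, 0, 0, 0, 0, 0, -1], [0.14, 0, 0, 0, 0, 0, -1]],
])

```text
time_s: 5.65
tool_pos: [0.4799, 0.066, 0.0559]
tool_rot: [179.9, -0.3, -170.6]
force: [-24.6, -4.7, 59.6]
grip_width: 0.0001
```

FL is firm, holding at 55.9 mm under 60 N, while RL sank to 52.6 mm at 16 N. So RL rocks. I'll lift and go above the RL tab.

Request:
servo_tool([
  [[0, 0, -0.02, 0, 0, 0, -1], [0, 0, -0.05, 0, 0, 0, -1], [-0.04, 0, -0.05, 0, 0, 0, -1], [-0.07, 0, -0.05, 0, 0, 0, -1], [-0.085, 0.005, -0.05, 0, 0, 0, -1], [-0.085, 0.005, -0.05, 0, 0, 0, -1], [-0.085, 0.005, -0.05, 0, 0, 0, -1]],
])

```text
time_s: 6.35
tool_pos: [0.5629, 0.0846, 0.0984]
tool_rot: [-180.0, -0.1, -170.6]
force: [-0.3, 0.6, -0.5]
grip_width: 0.0004
```

```bash
python3 -c "
from m import *
import cv2
show([('tabRL',(16,93),.054)])
c=env.read_camera('side');cv2.imwrite('pics/s3.png',cv2.resize(c['frame'][190:310,200:360],None,fx=5,fy=5))
c=env.read_camera('top');cv2.imwrite('pics/t3.png',cv2.resize(c['frame'][135:295,150:320],None,fx=3,fy=3))
show([('tabRL',(16,93),.054)])"
```

```text
6.35 [0.5629 0.0846 0.0984] [-1.7995e+02 -1.3000e-01 -1.7057e+02] [-0.33  0.62 -0.51] 0.00040612820265131404
tabRL [ 0.0002 -0.0004  0.0444]
6.45 [0.5624 0.0844 0.0988] [-1.7999e+02 -1.0000e-01 -1.7060e+02] [-0.24 -0.55 -0.28] 0.0005469300051067764
tabRL [-0.0002 -0.0003  0.0448]
```

View pics/s3.png

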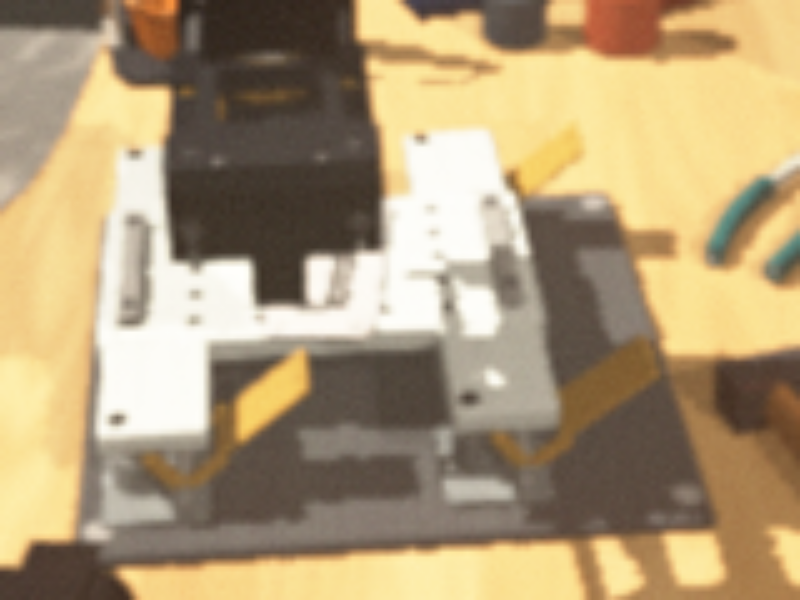

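View pics/t3.png

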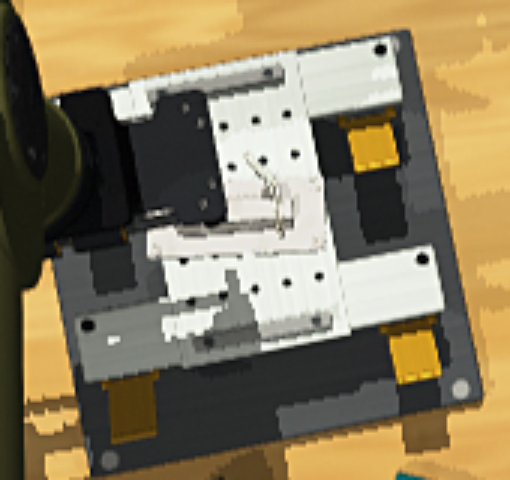

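Both views show the fingers over the RL tab with the plate unmoved. Pressing down now.

Request:
servo_tool([
  [[0, 0, 0.03, 0, 0, 0, -1], [0, 0, 0.04, 0, 0, 0, -1], [0, 0, 0.045, 0, 0, 0, -1], [0, 0, 0.05, 0, 0, 0, -1], [0, 0, 0.055, 0, 0, 0, -1], [0, 0, 0.06, 0, 0, 0, -1], [0, 0, 0.065, 0, 0, 0, -1], [0, 0, 0.07, 0, 0, 0, -1], [0, 0, 0.074, 0, 0, 0, -1], [0, 0, 0.077, 0, 0, 0, -1], [0, 0, 0.079, 0, 0, 0, -1], [0, 0, 0.079, 0, 0, 0, -1], [0, 0, 0.079, 0, 0, 0, -1], [0, 0, 0.079, 0, 0, 0, -1]],
])

```text
time_s: 7.85
tool_pos: [0.5628, 0.0849, 0.0216]
tool_rot: [180.0, -0.1, -170.6]
force: [-7.0, -1.4, 12.4]
grip_width: 0.0003
```

The tab reached its stop at 21.6 mm under 12 N. I'll lift, move away and look.

Request:
servo_tool([
  [[0, 0, 0.001, 0, 0, 0, -1], [0, 0, 0.001, 0, 0, 0, -1], [0, 0, -0.03, 0, 0, 0, -1], [0, 0, -0.07, 0, 0, 0, -1], [0, 0, -0.11, 0, 0, 0, -1], [0, 0, -0.15, 0, 0, 0, -1], [0, 0, -0.19, 0, 0, 0, -1], [0, 0.04, -0.23, 0, 0, 0, -1], [0, 0.08, -0.25, 0, 0, 0, -1], [0, 0.12, -0.25, 0, 0, 0, -1], [0, 0.16, -0.25, 0, 0, 0, -1], [0, 0.16, -0.25, 0, 0, 0, -1], [0, 0.16, -0.25, 0, 0, 0, -1]],
])

```text
time_s: 9.15
tool_pos: [0.5369, 0.244, 0.2698]
tool_rot: [-180.0, -0.0, -170.4]
force: [0.2, 0.2, 0.4]
grip_width: 0.0003
```

```bash
python3 -c "
from m import *
import cv2
c=env.read_camera('side');cv2.imwrite('pics/s4.png',cv2.resize(c['frame'][190:310,200:360],None,fx=5,fy=5))
c=env.read_camera('top');cv2.imwrite('pics/t4.png',cv2.resize(c['frame'][135:295,150:320],None,fx=3,fy=3))
show([])"
```

```text
9.25 [0.5377 0.2413 0.2702] [-1.7995e+02  1.0000e-02 -1.7068e+02] [0.17 0.35 0.44] 2.028579500030212e-05
```

View pics/s4.png

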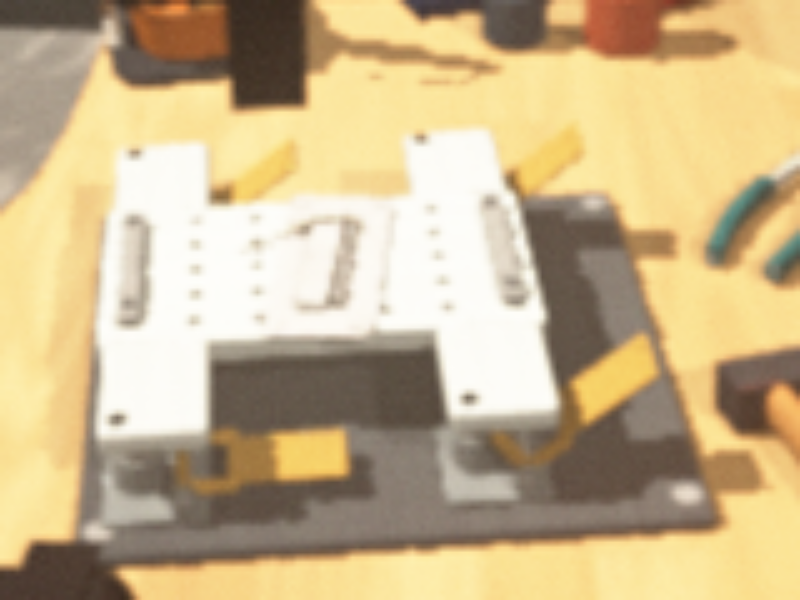

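View pics/t4.png

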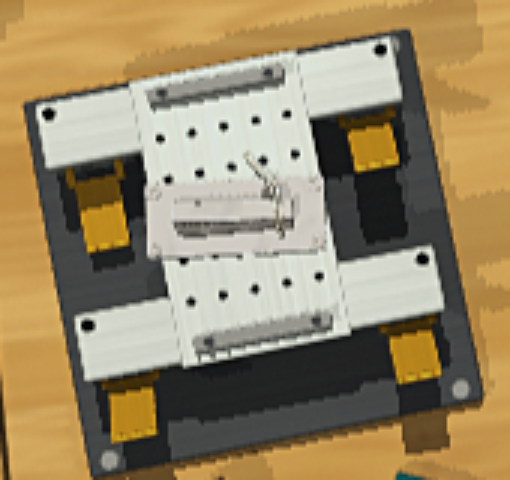

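The side view shows the rear left tab lying flat at (310,455), with its lug back at its height (hole at (117,419), as before). The other three tabs are up, and the plate and jig have not moved. I'm handing in.

```bash
python3 -c "
from cell import env
print(env.sign_off())"
```

```text
the job is handed in; nothing more can be done
None
```

The rear left corner was the one that rocked. I pressed its shim tab flat and handed the job in at about 9.3 s; no verdict is reported.

- **Finding the corner:** pressing rear left took the fingertips down to 52.6 mm at 16 N. Front left stayed at 55.9 mm under 60 N, so it was firm. I did not press the two right corners, because only one corner rocks.
- **Pressing the tab:** the rear left tab went down to its stop at 21.6 mm under 12 N.
- **Last checks:** the side and top pictures show that tab flat and the other three up. The rear left lug is back at its starting height, and the plate and jig show no visible shift. I did not recheck the jars beyond the parts visible in the side picture. The arm is clear, with a force reading near zero.

The front left test press was harder than it needed to be, at 60 N against the 3 to 4 N stated. That is below the 120 N wrist limit, and the plate showed no shift afterwards.

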